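# Lock the turntable's castle nut with its pin

## Task

Tighten the brass castle nut on the modelling turntable clockwise to the next slot that lines up with the spindle's cross hole, no further, and lock it there: push the red-handled pin through slot and hole, feeling for the hole rather than forcing it, until the handle's shoulder is home against the nut. Leave the pin in place and do not knock over or shift the glass muller or the black jars.

Things in the scene. Friction and masses are not known exactly. Their poses are not given: they have to be found in the camera images.
- turntable: Modelling turntable, fixed: grey foot, aluminium wheel head (diameter 160, top at height 40), upright steel spindle (diameter 36, top at 92), brass castle nut round it: hexagon (55 across flats) up to height 70, crown (outer radius 29, top at 84) with six radial slots 8.5 wide, open at the top, floor at 70. Origin on the spindle's axis at table height, z up.
- hole_centre (a point): Centre of the spindle's cross hole: on the spindle's axis, 76 mm above the table. The hole goes level right through the spindle, 7 mm wide and 10 high, mouths barely eased; its mouths face the turntable's -x (towards the robot) and +x only roughly, turned up to 0.30 rad to either side, which is not measured. Pushing the pin on spindle or nut with over 20 N counts as forcing.
- castle_nut (a joint): Turn of the nut, rad, growing clockwise from above (tightening). Friction about 0.05 N m; a pin in a slot can push it round. Slots point at pi + k*pi/3 - q counterclockwise from the turntable's +x. Starts at 0.38 to 0.55; the slot then at pi + pi/3 - q is the next to meet the hole's -x mouth, at q = 1.047 give or take 0.30 (plus up to 0.07 of play); over 1.45 is over-tightened.
- lock_pin: Loose locking pin, about 60 g, level in its cradle. Origin: centre of the red grip, on the pin's axis; +x to the tip, z up. Grip 26 long (x), 12 thick (y), 28 high (z), to be held from above across its thickness. Steel pin, diameter 6, from x = 13 to the tip at x = 77, the last 1.5 tapering to diameter 5; a stub runs back to x = -27. Bottom-heavy, so it does not roll over.
- pin_middle (a point): Point on the pin's axis 42 mm ahead of the grip's centre towards the tip: lies on hole_centre when the handle's shoulder is home against the nut.
- pin_tip (a point): End of the pin's tip, 77 mm ahead of the grip's centre.
- pin_cradle: Fixed wooden cradle: base plate 98 x 44 x 8 and two forked posts, 46 high, 26 wide, 7 thick, at x = -22 (carries the stub) and x = 50 (carries the pin), fork gaps 9 wide, open at the top. The pin's axis lies 38 mm above the table along the cradle's x. Origin under the grip's centre at table height.
- muller: Glass muller with brown wooden knob, diameter 60, 104 high, upright, loose; a bystander. Origin at its underside.
- jar_0: Black pigment jar with grey lid, diameter 44, 66 high, loose; a bystander. Origin at its underside.
- jar_1: Black pigment jar with grey lid, diameter 44, 68 high, loose; a bystander. Origin at its underside.

How it is judged (in metres and radians):
On the way:
1. the nut has been tightened to where a slot meets the cross hole (value of joint castle_nut above 0.65 rad), for 0.2 s.
At the end, for the whole second after the job is handed in: The pin is through slot and cross hole and at rest: its middle point within 4 mm of the hole's centre; the nut stands one slot further clockwise, its joint between 0.65 and 1.45 rad (distance between pin_middle and hole_centre below 0.004 m and value of joint castle_nut between 0.65 and 1.45 rad and linear speed of lock_pin below 0.02 m/s); the robot touches nothing.
It fails at once if the nut is over-tightened past its slot (over 1.45 rad) (value of joint castle_nut above 1.45 rad).
It fails at once if the pin is forced: over 20 N between pin and turntable (contact force between lock_pin and turntable above 20 N).
It fails at once if the muller or a jar is shifted by more than 30 mm or tipped over (distance of any of muller, jar_0, jar_1 from where it was at the start of the episode above 0.03 m or angle between any of muller, jar_0, jar_1's own z axis and vertical above 0.5 rad).
It also fails if it takes over 67 s, if anything falls off the work surface, if the arm or the gripper's body presses on something with over 40 N, if the wrist force passes 120 N, or if a joint passes its speed limit or range.

## Robot

A 6-joint arm with a two-finger parallel gripper is mounted at the origin on a cart in front of the work surface, level with it; the furniture and walls round the work are solid. World frame = base frame: x ahead of the robot, y to its left, z up, the work surface at z = 0. Lengths are in mm, angles in rad, forces in N, time in s.
With the tool pointing down it reaches from about 350 to 875 mm from the base axis. Payload 4.2 kg.
Tool frame: the origin (TCP) lies at the very end of the fingers, on their centre line; the grasp point (between the pads) lies 19 mm behind it (arm.pinch_z is the distance from the TCP to the grasp point, in mm); x points along the fingers, y is the direction in which the jaws open and shut, and the axes are right-handed (so a half turn about x gives the same grasp; the last joint's range is limited). The gripper opens to 85 mm and grips with 20 to 120 N. Pads are 22 mm wide; open, the fingers measure 114 mm over their backs; the gripper's body (76 mm by 85 mm) begins 54 mm behind the grasp point. The pads swing forward as they close: fully open they stand 13 mm farther back than shut.
Start: joints at [1.439, 0.385, 0.008, 0, -1.194, -0.259], TCP at [238.047, 577.869, 231.312] pointing down, gripper open.
Joint ranges: [-3.14, 3.14], [-1.21, 2.06], [-1.07, 1.41], [-3.16, 2.05], [-2.99, -0.16], [-3.1, 3.1]. Speed limits (rad/s): [2.79, 2.79, 3.14, 3.14, 3.14, 3.14].

## Interface

Orientations are given as a unit quaternion [x, y, z, w].
In Python, from bench import arm gives the robot as it stands.
- The arm moves only by the tool drive_tool, never from a script. Its argument "motion" is a list of rows, each a list of 4 numbers: the shift along the tool's x, y, z in mm, then the turn about the tool's x in degrees. In form: [[dx, dy, dz, spin], ...]. A call has 1 to 10 rows; each row shifts and turns the commanded pose from where the row before left it, along the tool's axes as they then stand; what a row does not reach is not made up. A row lasts 1/12 s, in which the tool goes at most 41.7 mm and 7.16 degrees, less where a joint would pass 70% of its speed; a pose out of reach is approached as far as the arm can. A call with a gripper value outside its range is refused whole. "grip" is the finger opening in mm, from 0 to 85.4, set as the call begins (left out, the last holds). The fingers move at their own pace and stop on an object; the grip force is fixed at half the most. Time passes only in rows, so rows that do not move let the fingers close. It gives the time, the measured TCP pose, the force and the opening at its end, in the units of the state.
- arm.read_state(): the state, without advancing time (a new reading comes with each control period).
- arm.get_image(name): name is "scene" or "top" or "wrist"; returns the picture (384x512x3 uint8, red, green, blue); there is no depth.
- arm.calibration(name): a dict with "K" (3x3 intrinsics, pixels), "distortion" ([k1, k2, p1, p2, k3] as OpenCV has them; the pictures are not rectified), "eye" and "attitude" of the camera in the world; the wrist camera has in their place "T_tool_cam" (4x4, takes a point from camera to tool coordinates, whose origin is the TCP and whose axes are the tool frame's). Camera axes: x right, y up, looking along -z (the intrinsics and any distortion apply to the point x, -y, -z); pixel columns grow to the right and rows downward; lengths in mm; the calibration is good to about 2 mm. A picture is of the moment at which its call begins: read the wrist's pose just before it. calibration takes no time and is no camera call.
- arm.job_done(): hands the job in, once; it reports no verdict.
The state is a dict: "clock": time; "joints": joint angles; "joint_vel": joint speeds; "joint_efforts": joint torques, N m; "position": TCP position; "ee_rot": TCP orientation; "contact_force": force on the tool from outside, world axes, zero at the start; "wrist_torque": the same for the moment, N m; "gripper_width": finger opening in mm.
Only numpy, scipy, OpenCV 4.12 (cv2) and the standard library are available. Lean on these libraries where they do the work, as an engineer would, in place of code of your own. Each camera call takes 0.05 s, during which the arm holds its last target. There are 200 camera calls.

## Working session

There is one attempt and no reset: what is moved stays moved. The work goes in short steps, Python scripts to look and compute and a tool call to move; the robot and the scene stay as the last step left them, time stands still between calls to the robot, and variables do not carry over. Pictures are saved under pics/ and viewed, about 8 in all and at most 12, crops included, and the job is handed in when it is done.

Besides the shell and the picture viewer there is one more tool, called after "Call:" as a command line: name --pt "numbers of a row" for each row, then --argument value for the rest. drive_tool: Moves the arm, as the interface text tells. Its arguments: {"type":"object","properties":{"motion":{"type":"array"},"grip":{"type":"number"}},"required":["motion"]}

```bash
mkdir -p pics; ls
cat > h.py <<'E'
import numpy as np, cv2
from scipy.spatial.transform import Rotation as R
from bench import arm
def cam(name, st=None):
    c=arm.calibration(name); K=np.array(c["K"]); d=np.array(c["distortion"],float)
    if name=="wrist":
        T=np.array(c["T_tool_cam"]); r=R.from_quat(st["ee_rot"]).as_matrix()
        return K,d,r@T[:3,:3],r@T[:3,3]+np.array(st["position"])
    a=np.array(c["attitude"],float); 
    A=a if a.shape==(3,3) else R.from_quat(a).as_matrix()
    return K,d,A,np.array(c["eye"],float)
def plane(C,px,z):
    K,d,A,e=C
    u=cv2.undistortPoints(np.array(px,float).reshape(-1,1,2),K,d).reshape(-1,2)
    r=np.c_[u[:,0],-u[:,1],-np.ones(len(u))]@A.T
    return e+r*((z-e[2])/r[:,2])[:,None]
def proj(C,P):
    K,d,A,e=C
    q=(np.array(P,float).reshape(-1,3)-e)@A; q=q*[1,-1,-1]
    return cv2.projectPoints(q,np.zeros(3),np.zeros(3),K,d)[0].reshape(-1,2)
def shot(name,fn=None):
    st=arm.read_state(); im=cv2.cvtColor(np.array(arm.get_image(name)),cv2.COLOR_RGB2BGR)
    if fn: cv2.imwrite("pics/"+fn,im)
    return im,cam(name,st),st
E
python3 - <<'E'
from h import *
a,C,s=shot("scene","scene0.png"); b,Ct,_=shot("top","top0.png")
print(s["position"],s["ee_rot"],s["clock"]); print(arm.calibration("scene")); print(arm.calibration("top")); print(arm.calibration("wrist"))
print(arm.pinch_z)
E
```

```text
pics
[237.82402996 577.35003084 230.20640278] [-0.69352178  0.13811274  0.69375861  0.13657014] 0.0
{'K': array([[371.8306847 ,   0.        , 257.18248675],
       [  0.        , 371.8306847 , 193.79692823],
       [  0.        ,   0.        ,   1.        ]]), 'distortion': array([-0.00080939,  0.        ,  0.        ,  0.        ,  0.        ]), 'eye': array([ 146.30665063, -798.56178718,  468.62933654]), 'attitude': array([ 0.51681639, -0.1683896 , -0.23907017,  0.80460625])}
{'K': array([[439.64498568,   0.        , 256.33629636],
       [  0.        , 439.64498568, 197.37943594],
       [  0.        ,   0.        ,   1.        ]]), 'distortion': array([-0.16533176,  0.        ,  0.        ,  0.        ,  0.        ]), 'eye': array([ 494.77232438, -121.73783735,  908.26034519]), 'attitude': array([-0.07057976,  0.04473098,  0.70718136, -0.70207704])}
{'K': array([[269.99619868,   0.        , 259.4524586 ],
       [  0.        , 269.99619868, 189.70034361],
       [  0.        ,   0.        ,   1.        ]]), 'distortion': array([-0.01101383,  0.        ,  0.        ,  0.        ,  0.        ]), 'T_tool_cam': array([[-3.51790470e-04,  2.60065992e-01, -9.65590781e-01,
        -1.41713314e+02],
       [ 9.99999914e-01,  3.03193309e-04, -2.82666505e-04,
        -5.08040521e-01],
       [ 2.19248718e-04, -9.65590797e-01, -2.60066077e-01,
        -6.52384073e+01],
       [ 0.00000000e+00,  0.00000000e+00,  0.00000000e+00,
         1.00000000e+00]])}
18.700000000000003
```

View pics/top0.png

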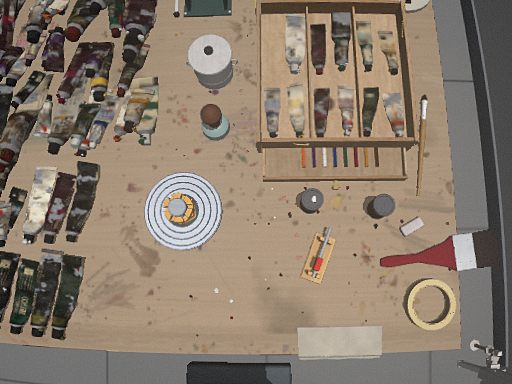

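View pics/scene0.png

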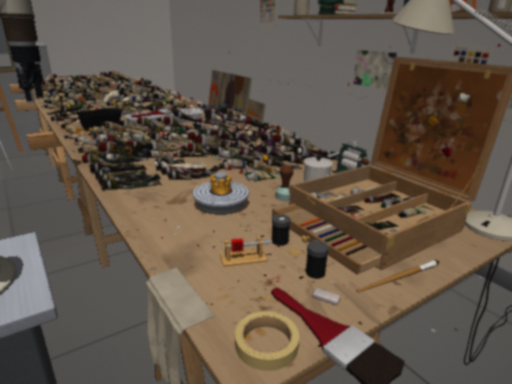

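Run:
```python
from h import *
b=cv2.imread("pics/top0.png"); C=cam("top")
h=cv2.cvtColor(b,cv2.COLOR_BGR2HSV)
def blobs(m,roi):
    z=np.zeros_like(m); x0,y0,x1,y1=roi; z[y0:y1,x0:x1]=m[y0:y1,x0:x1]
    c,_=cv2.findContours(z,0,2); return max(c,key=cv2.contourArea)
red=((h[...,0]<6)|(h[...,0]>174))&(h[...,1]>150)&(h[...,2]>90)
c=blobs(red.astype(np.uint8)*255,(295,225,345,290)); m=cv2.moments(c); g=(m["m10"]/m["m00"],m["m01"]/m["m00"])
print("grip",g,cv2.contourArea(c),plane(C,g,52))
br=(h[...,0]>10)&(h[...,0]<28)&(h[...,1]>140)&(h[...,2]>120)
c=blobs(br.astype(np.uint8)*255,(155,185,215,235)); e=cv2.minEnclosingCircle(c); print("nut",e,plane(C,e[0],80))
c=blobs(br.astype(np.uint8)*255,(295,225,345,290)); r=cv2.minAreaRect(c); print(r,plane(C,cv2.boxPoints(r),8))
for n,p,z in(("jar0",(312,199),66),("jar1",(380,206),68),("mull",(211,116),104)): print(n,plane(C,p,z))
v=np.hstack([cv2.resize(b[180:240,150:215],None,fx=6,fy=6,interpolation=2),cv2.resize(b[220:280,295:350],None,fx=6,fy=6,interpolation=2)])
cv2.imwrite("pics/crop1.png",v)
```

```text
grip (317.43859649122805, 263.95906432748535) 57.0 [[ 504.51221921 -208.11116477   52.        ]]
nut ((166.0, 202.0), 4.472236156463623) [[624.12279604  83.40408799  80.        ]]Traceback (most recent call last):
  File "<stdin>", line 12, in <module>
  File "<stdin>", line 6, in blobs
ValueError: max() iterable argument is empty
```

Run:
```python
from h import *
b=cv2.imread("pics/top0.png"); C=cam("top")
print(R.from_quat(arm.read_state()["ee_rot"]).as_matrix().round(3))
print("table",plane(C,[(183,210)],40),"spindle",plane(C,[(178,206)],92))
print("jars",plane(C,[(312,199)],66),plane(C,[(380,206)],68),plane(C,[(211,114)],104))
print("cradle",plane(C,[(306,275),(330,228),(317,234),(333,240)],8))
g=cv2.cvtColor(b,cv2.COLOR_BGR2GRAY)
v=np.hstack([cv2.resize(b[180:240,150:215],None,fx=6,fy=6,interpolation=2),cv2.resize(b[220:280,295:350],None,fx=6,fy=6,interpolation=2)])
cv2.imwrite("pics/crop1.png",v)
```

```text
[[-0.001 -0.381 -0.925]
 [-0.002 -0.925  0.381]
 [-1.     0.002 -0.   ]]
table [[613.72597629  57.8431531   40.        ]] spindle [[614.34313556  56.91313951  92.        ]]
jars [[ 629.39766194 -199.04021948   66.        ]] [[ 613.96129585 -330.9108993    68.        ]] [[792.13528464  -5.25629778 104.        ]]
cradle [[ 482.9889713  -188.93928245    8.        ]
 [ 578.03475309 -239.97175421    8.        ]
 [ 566.01112475 -212.94888208    8.        ]
 [ 553.33969643 -245.47115226    8.        ]]
```

View pics/crop1.png

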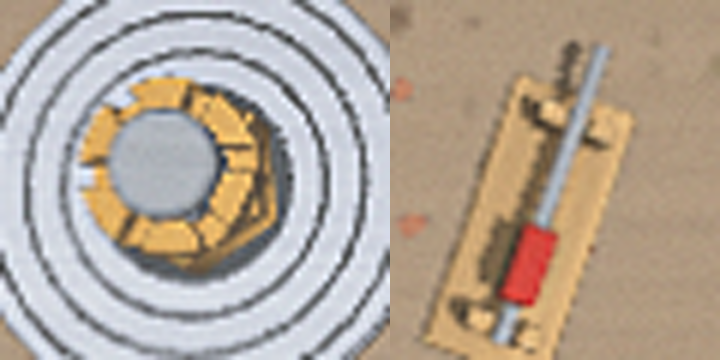

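```bash
cat >> h.py <<'E'
def go(P,yaw,st=None,step=38,sp=6.8):
    "rows from measured pose to TCP P, tool z yaw (rad); straight"
    st=st or arm.read_state(); M=R.from_quat(st["ee_rot"]).as_matrix()
    p=np.array(st["position"]); P=np.array(P,float); y0=np.arctan2(M[1,2],M[0,2])
    dy=(yaw-y0+np.pi)%(2*np.pi)-np.pi
    n=int(max(np.ceil(np.linalg.norm(P-p)/step),np.ceil(abs(np.degrees(dy))/sp),1))
    rows=[]; c=p.copy(); y=y0; s=round(-np.degrees(dy)/n,1)
    for i in range(n):
        d=(P-c)/(n-i); l=[-d[2],-np.sin(y)*d[0]+np.cos(y)*d[1],np.cos(y)*d[0]+np.sin(y)*d[1]]
        l=[float(round(v,1)) for v in l]; rows.append(l+[float(s)])
        c+=[-l[1]*np.sin(y)+l[2]*np.cos(y),l[1]*np.cos(y)+l[2]*np.sin(y),-l[0]]; y-=np.radians(s)
    print(n,"rows, turn",round(np.degrees(dy),1)); 
    for k in range(0,n,10): print(rows[k:k+10])
E
python3 -c "
from h import *
go((495,85,200),1.55)"
```

```text
15 rows, turn -68.8
[[2.0, 23.8, -28.4, 4.6], [2.0, 21.5, -30.2, 4.6], [2.0, 19.0, -31.8, 4.6], [2.0, 16.4, -33.2, 4.6], [2.0, 13.6, -34.4, 4.6], [2.0, 10.8, -35.4, 4.6], [2.0, 8.0, -36.2, 4.6], [2.0, 5.0, -36.7, 4.6], [2.0, 2.1, -37.0, 4.6], [2.1, -0.9, -37.0, 4.6]]
[[2.0, -3.8, -36.8, 4.6], [2.1, -6.8, -36.4, 4.6], [2.0, -9.7, -35.7, 4.6], [2.1, -12.5, -34.9, 4.6], [2.0, -15.3, -33.7, 4.6]]
```

Call:
drive_tool --pt "2.0 23.8 -28.4 4.6" --pt "2.0 21.5 -30.2 4.6" --pt "2.0 19.0 -31.8 4.6" --pt "2.0 16.4 -33.2 4.6" --pt "2.0 13.6 -34.4 4.6" --pt "2.0 10.8 -35.4 4.6" --pt "2.0 8.0 -36.2 4.6" --pt "2.0 5.0 -36.7 4.6" --pt "2.0 2.1 -37.0 4.6" --pt "2.1 -0.9 -37.0 4.6"

```text
clock: 0.93
position: [409.8, 247.7, 211.0]
ee_rot: [-0.584, 0.399, 0.584, 0.398]
contact_force: [-0.4, 0.2, -0.2]
gripper_width: 85.3
```

Call:
drive_tool --pt "2.0 -3.8 -36.8 4.6" --pt "2.1 -6.8 -36.4 4.6" --pt "2.0 -9.7 -35.7 4.6" --pt "2.1 -12.5 -34.9 4.6" --pt "2.0 -15.3 -33.7 4.6" --pt "41 0 0 0" --pt "41 0 0 0" --pt "40 0 0 0" --pt "0 0 0 0" --pt "0 0 0 0"

```text
clock: 1.77
position: [494.2, 84.8, 77.7]
ee_rot: [-0.494, 0.508, 0.494, 0.504]
contact_force: [0.5, 0.3, 0.9]
gripper_width: 85.7
```

Run:
```python
from h import *
im,C,s=shot("wrist","w1.png"); print(s["position"],s["clock"],s["joints"],R.from_quat(s["ee_rot"]).as_matrix().round(3).tolist())
print(proj(C,[(614,57,92),(614,57,76),(596,57,76),(534,57,40)]))
```

```text
[494.23794248  84.75697373  77.73720488] 1.7667 [ 4.94423650e-01  3.54802938e-01 -4.88245298e-01  6.08889489e-04
 -7.33226003e-01 -5.18833897e-01] [[-0.005, -1.0, 0.024], [-0.003, 0.024, 1.0], [-1.0, 0.005, -0.003]]
[[ 16.98522976 201.41399167]
 [ 41.7026137  192.79228827]
 [ 73.73706857 192.00460368]
 [199.22731078 175.7115721 ]]
```

View pics/w1.png

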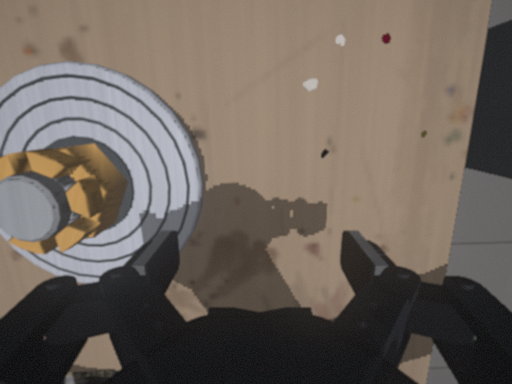

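Run:
```python
import cv2
b=cv2.imread("pics/w1.png")
cv2.imwrite("pics/c2.png",cv2.resize(b[130:270,0:140],None,fx=4.2,fy=4.2,interpolation=2))
```

```text
(no output)
```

View pics/c2.png

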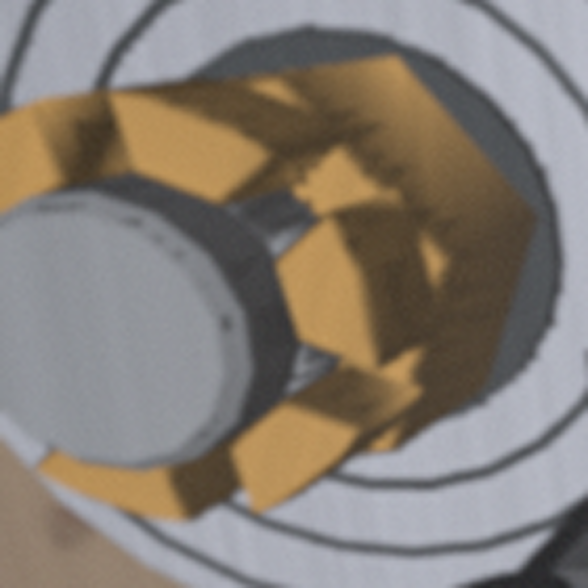

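```bash
cat > wheel.py <<'E'
from h import *
from scipy.optimize import least_squares
def centre(im,C,guess):
    hsv=cv2.cvtColor(im,cv2.COLOR_BGR2HSV)
    g=plane(C,np.dstack(np.meshgrid(np.arange(512),np.arange(384))).reshape(-1,2),40)[:,:2].reshape(384,512,2)
    r=np.hypot(*(g-np.array(guess)).transpose(2,0,1)); 
    wood=((hsv[...,1]>55)&(hsv[...,2]>60)).astype(np.uint8)
    wood=cv2.medianBlur(wood,5)
    e=cv2.Canny(wood*255,50,100)>0; e&=(abs(r-80)<8)
    q=g[e]; f=least_squares(lambda v:np.hypot(q[:,0]-v[0],q[:,1]-v[1])-80,guess,loss="soft_l1",f_scale=.5)
    return f.x,len(q),np.sqrt(np.mean(f.fun**2))
E
python3 - <<'E'
from wheel import *
im=cv2.imread("pics/w1.png"); C=cam("wrist",arm.read_state())
c,n,e=centre(im,C,(614,57)); print(c,n,e)
print("spindle",plane(C,[(26,210)],92))
T=cam("top"); print(centre(cv2.imread("pics/top0.png"),T,(614,57)))
cr=np.array([(270,160),(225,200),(280,255),(335,218),(297,340),(375,365),(120,178),(112,95)])/4.2+[0,130]
P=plane(C,cr,84)[:,:2]-c
for p in P: print(p.round(1),np.hypot(*p).round(1),(np.degrees(np.arctan2(p[1],p[0]))%360).round(1))
E
```

```text
[612.96480335  63.28120564] 455 2.806136099269326
spindle [[614.83215812  63.52945281  92.        ]]
(array([612.94180569,  59.47092643]), 256, np.float64(0.7978734759247753))
[-16.7 -19.6] 25.7 229.6
[ -9.9 -14.7] 17.7 236.0
[-15.4  -7.4] 17.1 205.7
[-23.4 -12. ] 26.3 207.3
[-15.2   4. ] 15.7 165.4
[-24.7   7.6] 25.9 162.9
[  2.7 -17.8] 18.0 278.8
[  1.2 -28.1] 28.1 272.5
```

Run:
```python
from h import *
T=cam("top"); tip=plane(T,[(330,228.3)],38)[0]; g=plane(T,[(317.4,264)],52)[0]; st=plane(T,[(314,276)],38)[0]
print(tip,g,st); yaw=np.arctan2(*(tip-st)[[1,0]]); print(yaw,np.hypot(*(tip-g)[:2]))
go((504,-208,130),yaw)
```

```text
[ 574.66322678 -236.01535229   38.        ] [ 504.434356   -208.03495486   52.        ] [ 481.26180649 -202.33789565   38.        ]
-0.34605731166637677 75.59759872080761
16 rows, turn -108.5
[[-3.1, -0.9, -18.3, 6.8], [-3.1, -3.1, -18.1, 6.8], [-3.1, -5.2, -17.6, 6.8], [-3.1, -7.3, -16.9, 6.8], [-3.1, -9.2, -15.9, 6.8], [-3.1, -11.0, -14.7, 6.8], [-3.2, -12.7, -13.3, 6.8], [-3.1, -14.2, -11.7, 6.8], [-3.2, -15.4, -9.9, 6.8], [-3.1, -16.5, -8.0, 6.8]]
[[-3.2, -17.4, -6.0, 6.8], [-3.1, -17.9, -3.9, 6.8], [-3.2, -18.3, -1.8, 6.8], [-3.1, -18.4, 0.4, 6.8], [-3.2, -18.2, 2.6, 6.8], [-3.1, -17.7, 4.7, 6.8]]
```

Call:
drive_tool --pt "-3.1 -0.9 -18.3 6.8" --pt "-3.1 -3.1 -18.1 6.8" --pt "-3.1 -5.2 -17.6 6.8" --pt "-3.1 -7.3 -16.9 6.8" --pt "-3.1 -9.2 -15.9 6.8" --pt "-3.1 -11.0 -14.7 6.8" --pt "-3.2 -12.7 -13.3 6.8" --pt "-3.1 -14.2 -11.7 6.8" --pt "-3.2 -15.4 -9.9 6.8" --pt "-3.1 -16.5 -8.0 6.8"

```text
clock: 2.65
position: [502.3, -98.5, 114.3]
ee_rot: [-0.125, 0.693, 0.125, 0.699]
contact_force: [0.5, 0.2, 0.5]
gripper_width: 85.4
```

Call:
drive_tool --pt "-3.2 -17.4 -6.0 6.8" --pt "-3.1 -17.9 -3.9 6.8" --pt "-3.2 -18.3 -1.8 6.8" --pt "-3.1 -18.4 0.4 6.8" --pt "-3.2 -18.2 2.6 6.8" --pt "-3.1 -17.7 4.7 6.8" --pt "0 0 0 0" --pt "0 0 0 0"

```text
clock: 3.32
position: [504.4, -208.8, 132.3]
ee_rot: [0.124, 0.694, -0.124, 0.698]
contact_force: [0.2, -0.1, -0.7]
gripper_width: 85.4
```

Run:
```python
from h import *
im,C,s=shot("wrist","w2.png"); print(s["position"],s["clock"],s["joints"])
h=cv2.cvtColor(im,cv2.COLOR_BGR2HSV)
red=(((h[...,0]<6)|(h[...,0]>174))&(h[...,1]>150)&(h[...,2]>70)).astype(np.uint8)*255
c=max(cv2.findContours(red,0,2)[0],key=cv2.contourArea); r=cv2.minAreaRect(c); print(r, plane(C,cv2.boxPoints(r),52), plane(C,r[0],52))
```

```text
[ 504.41880402 -208.7602608   132.27814916] 3.3167 [-9.51308472e-02  3.43201277e-01 -3.28939285e-01  4.43925437e-04
 -8.92682718e-01 -1.82738961e+00]
((50.69306564331055, 270.4306945800781), (31.244169235229492, 82.88660430908203), 84.2894058227539) [[ 481.2802997  -447.97221555   52.        ]
 [ 500.15780482 -371.03717546   52.        ]
 [ 529.85331622 -384.72914142   52.        ]
 [ 510.74615105 -464.69819081   52.        ]] [[ 505.31513757 -416.6018237    52.        ]]
```

View pics/w2.png

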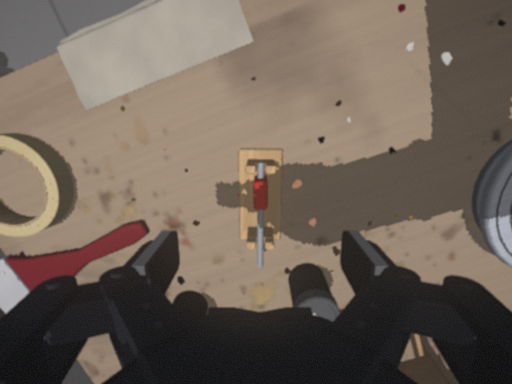

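Run:
```python
from h import *
im=cv2.imread("pics/w2.png"); s=arm.read_state(); C=cam("wrist",s)
h=cv2.cvtColor(im,cv2.COLOR_BGR2HSV)
red=(((h[...,0]<8)|(h[...,0]>172))&(h[...,1]>140)&(h[...,2]>50)).astype(np.uint8)*255
red[:,:235]=0; red[:,285:]=0; red[:160]=0;red[230:]=0
c=max(cv2.findContours(red,0,2)[0],key=cv2.contourArea); r=cv2.minAreaRect(c); B=plane(C,cv2.boxPoints(r),52); print(r); print(B.round(1))
ends=plane(C,[(261,265.5),(261,164.5)],38); print(ends.round(1), np.linalg.norm(ends[0]-ends[1]))
d=(ends[0]-ends[1])[:2]; d/=np.linalg.norm(d); yaw=np.arctan2(d[1],d[0]); g=(ends[0][:2]-77*d+ends[1][:2]+27*d)/2
print("yaw",yaw,"grip",g,"mid box",B.mean(0), "cur yaw",2*np.arctan2(s["ee_rot"][2],s["ee_rot"][3]))
M=R.from_quat(s["ee_rot"]).as_matrix(); print(M.round(4).tolist())
t=g-3*d; print(t); go((t[0],t[1],70),yaw)
```

```text
((260.0, 193.0), (30.0, 12.0), 90.0)
[[ 487.2 -206.3   52. ]
 [ 490.6 -196.8   52. ]
 [ 515.7 -205.8   52. ]
 [ 512.1 -215.5   52. ]]
[[ 574.7 -231.8   38. ]
 [ 480.8 -197.6   38. ]] 99.99275527045626
yaw -0.349229524058283 grip [ 504.27352941 -206.14707189] mid box [ 501.39012027 -206.0963161    52.        ] cur yaw -0.34951003421395593
[[0.0044, 0.3434, 0.9392], [-0.0005, 0.9392, -0.3434], [-1.0, 0.001, 0.0043]]
[ 501.45461953 -205.12055007]
2 rows, turn 0.1
[[30.8, 1.0, -1.7, -0.0], [30.8, 0.9, -1.7, -0.0]]
```

Call:
drive_tool --pt "30.5 1 -1.7 0" --pt "30.5 1 -1.7 0" --pt "22 0 0 0" --pt "16 0 0 0" --pt "6.5 0 0 0" --pt "0 0 0 0" --pt "0 0 0 0"

```text
clock: 3.95
position: [501.3, -204.7, 24.6]
ee_rot: [0.123, 0.696, -0.123, 0.697]
contact_force: [-0.6, -0.1, -0.4]
gripper_width: 85.3
```

Call:
drive_tool --pt "0 0 0 0" --pt "0 0 0 0" --pt "0 0 0 0" --pt "0 0 0 0" --pt "0 0 0 0" --pt "0 0 0 0" --pt "0 0 0 0" --pt "0 0 0 0" --grip 4

```text
clock: 4.62
position: [500.6, -205.3, 23.9]
ee_rot: [0.124, 0.696, -0.124, 0.696]
contact_force: [-0.8, 1.0, 3.1]
gripper_width: 11.0
```

Call:
drive_tool --pt "-20 0 0 0" --pt "-30 0 0 0" --pt "-35 0 0 0" --pt "-15 0 0 0" --pt "0 0 0 0"

```text
clock: 5.03
position: [503.0, -205.6, 127.8]
ee_rot: [0.124, 0.693, -0.124, 0.699]
contact_force: [-0.0, 0.3, -1.1]
gripper_width: 11.3
```

Run:
```python
from h import *
s=arm.read_state(); print(s["position"],s["gripper_width"],s["contact_force"])
go((652.5,85.5,120),0.565)
```

```text
[ 502.98260093 -205.647868    127.7561247 ] 11.315974767380053 [-0.04213728  0.33124978 -1.09839426]
9 rows, turn 52.5
[[0.9, 36.1, 4.5, -5.8], [0.9, 35.5, 8.1, -5.8], [0.9, 34.5, 11.6, -5.8], [0.8, 33.1, 15.0, -5.8], [0.9, 31.4, 18.3, -5.8], [0.8, 29.4, 21.4, -5.8], [0.9, 27.1, 24.2, -5.8], [0.8, 24.5, 26.9, -5.8], [0.9, 21.7, 29.2, -5.8]]
```

Call:
drive_tool --pt "0.9 36.1 4.5 -5.8" --pt "0.9 35.5 8.1 -5.8" --pt "0.9 34.5 11.6 -5.8" --pt "0.8 33.1 15.0 -5.8" --pt "0.9 31.4 18.3 -5.8" --pt "0.8 29.4 21.4 -5.8" --pt "0.9 27.1 24.2 -5.8" --pt "0.8 24.5 26.9 -5.8" --pt "0.9 21.7 29.2 -5.8" --pt "0 0 0 0"

```text
clock: 5.87
position: [652.2, 91.3, 113.5]
ee_rot: [-0.198, 0.679, 0.198, 0.679]
contact_force: [1.1, -0.3, -0.4]
gripper_width: 11.0
```

Call:
drive_tool --pt "0 0 0 0" --pt "0 0 0 0"

```text
clock: 6.03
position: [649.0, 85.7, 114.1]
ee_rot: [-0.195, 0.681, 0.195, 0.679]
contact_force: [-1.2, 0.9, -0.8]
gripper_width: 10.7
```

Run:
```python
from h import *
im,C,s=shot("wrist","w3.png"); print(s["position"],s["clock"]); M=R.from_quat(s["ee_rot"]).as_matrix(); print(np.arctan2(M[1,2],M[0,2]))
p=proj(C,[(614.5,61.5,84)])[0]; print(p)
x,y=int(p[0])-70,int(p[1])-70
x,y=max(x,0),max(y,0)
b=im[y:y+140,x:x+140]; print(x,y); cv2.imwrite("pics/c3.png",cv2.resize(b,None,fx=4.2,fy=4.2,interpolation=2))
```

```text
[648.98509554  85.73818193 114.072724  ] 6.0333
0.5581219061174058
[254.75844567 155.45293703]
184 85
```

View pics/c3.png

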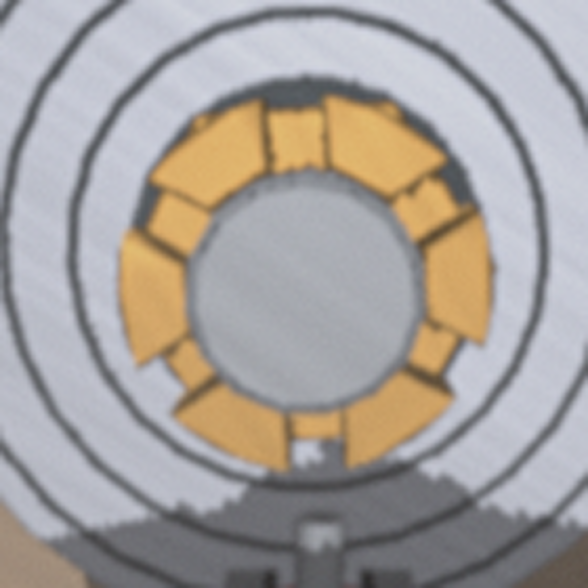

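Run:
```python
from h import *
s=arm.read_state(); C=cam("wrist",s); f=lambda a: np.array(a,float)/4.2+[184,85]
o=plane(C,f([(262,98),(328,95),(447,160),(477,207),(487,345),(452,397),(348,467),(288,470),(175,410),(137,362),(123,230),(152,182)]),84)[:,:2]
i=plane(C,f([(268,178),(325,170),(395,192),(424,235),(427,320),(405,360),(346,408),(290,413),(222,378),(190,345),(186,262),(212,212)]),84)[:,:2]
c,r=cv2.minEnclosingCircle(o.astype(np.float32)); print("axis",c,r)
from scipy.optimize import least_squares
q=least_squares(lambda v:np.hypot(*(o-v[:2]).T)-v[2],[614,61,29]).x; print(q); c=q[:2]
m=(o[0::2]+o[1::2])/2-c; print(np.degrees(np.arctan2(m[:,1],m[:,0]))%60, np.hypot(*m.T))
m=(i[0::2]+i[1::2])/2-c; print(np.degrees(np.arctan2(m[:,1],m[:,0]))%60)
print("spindle",plane(C,f([(304,290)]),92))
M=R.from_quat(s["ee_rot"]).as_matrix(); print("axis in tool",M.T@(np.r_[c,84]-s["position"]))
```

```text
axis (612.8174438476562, 61.66252136230469) 29.004932403564453
[613.05105522  61.74789924  28.50077407]
[35.3355527  36.33590359 35.35139804 35.33074888 34.39054946 35.56254288] [28.2705655  27.97896147 28.11427478 28.34673127 27.84536792 28.22308883]
[36.96074997 38.55295275 37.21226155 37.02216736 37.22938904 35.81959421]
spindle [[612.35680823  60.89124305  92.        ]]
axis in tool [ 30.70413589  -0.84650202 -42.82381528]
```

Run:
```python
from h import *
s=[arm.read_state() for _ in range(3)]; print([x["position"].round(2).tolist() for x in s])
go((510.9,-12.4,112),0.625)
```

```text
[[649.02, 85.14, 114.59], [649.02, 85.14, 114.59], [649.02, 85.14, 114.59]]
5 rows, turn 3.9
[[0.5, -1.9, -33.8, -0.8], [0.5, -1.5, -33.8, -0.8], [0.5, -1.0, -33.8, -0.8], [0.5, -0.5, -33.8, -0.8], [0.6, -0.1, -33.8, -0.8]]
```

Call:
drive_tool --pt "0.5 -1.9 -33.8 -0.8" --pt "0.5 -1.5 -33.8 -0.8" --pt "0.5 -1.0 -33.8 -0.8" --pt "0.5 -0.5 -33.8 -0.8" --pt "0.6 -0.1 -33.8 -0.8" --pt "0 0 0 0" --pt "25 0 0 0" --pt "20 0 0 0" --pt "0 0 0 0" --pt "0 0 0 0"

```text
clock: 6.92
position: [511.2, -12.9, 67.9]
ee_rot: [-0.218, 0.674, 0.218, 0.672]
contact_force: [-0.4, -0.1, 0.4]
gripper_width: 11.1
```

```bash
cat >> h.py <<'E'
AX=np.array([613.1,61.3])
def rep(ax=AX):
    s=arm.read_state(); M=R.from_quat(s["ee_rot"]).as_matrix(); p=s["position"]; z=M[:2,2]/np.hypot(*M[:2,2]); y=np.array([-z[1],z[0]])
    d=p[:2]-ax; f=s["contact_force"]
    print("clk %.2f yaw %.4f | TCP rel axis: along %.2f lat %.2f z %.2f | F along %.1f lat %.1f z %.1f | grip %.1f"%(s["clock"],np.arctan2(z[1],z[0]),d@z,d@y,p[2],f[:2]@z,f[:2]@y,f[2],s["gripper_width"]),"Mz %.2f"%s["wrist_torque"][2], p.round(1))
E
python3 -c "
from h import *
rep(); im,C,s=shot('wrist'); im2,_,_=shot('top')
b=im2[170:290,100:280]; cv2.imwrite('pics/c4.png',np.hstack([cv2.resize(im,(512,384))])); cv2.imwrite('pics/c4t.png',cv2.resize(b,None,fx=4,fy=4,interpolation=2)); rep()"
```

```text
clk 6.92 yaw 0.6270 | TCP rel axis: along -126.07 lat -0.26 z 67.85 | F along -0.3 lat 0.2 z 0.4 | grip 11.1 Mz 0.00 [511.2 -12.9  67.9]
clk 7.02 yaw 0.6280 | TCP rel axis: along -124.26 lat -0.48 z 69.24 | F along -0.4 lat -0.2 z -0.3 | grip 10.7 Mz -0.01 [512.8 -12.1  69.2]
```

```bash
cat > integ.py <<'E'
from h import *
import json
L=[ # (rows, measured)
([[2.0, 23.8, -28.4, 4.6], [2.0, 21.5, -30.2, 4.6], [2.0, 19.0, -31.8, 4.6], [2.0, 16.4, -33.2, 4.6], [2.0, 13.6, -34.4, 4.6], [2.0, 10.8, -35.4, 4.6], [2.0, 8.0, -36.2, 4.6], [2.0, 5.0, -36.7, 4.6], [2.0, 2.1, -37.0, 4.6], [2.1, -0.9, -37.0, 4.6]],(409.8,247.7,211)),
([[2.0, -3.8, -36.8, 4.6], [2.1, -6.8, -36.4, 4.6], [2.0, -9.7, -35.7, 4.6], [2.1, -12.5, -34.9, 4.6], [2.0, -15.3, -33.7, 4.6], [41, 0, 0, 0], [41, 0, 0, 0], [40, 0, 0, 0]],(494.2,84.8,77.7)),
([[-3.1, -0.9, -18.3, 6.8], [-3.1, -3.1, -18.1, 6.8], [-3.1, -5.2, -17.6, 6.8], [-3.1, -7.3, -16.9, 6.8], [-3.1, -9.2, -15.9, 6.8], [-3.1, -11.0, -14.7, 6.8], [-3.2, -12.7, -13.3, 6.8], [-3.1, -14.2, -11.7, 6.8], [-3.2, -15.4, -9.9, 6.8], [-3.1, -16.5, -8.0, 6.8]],(502.3,-98.5,114.3)),
([[-3.2, -17.4, -6.0, 6.8], [-3.1, -17.9, -3.9, 6.8], [-3.2, -18.3, -1.8, 6.8], [-3.1, -18.4, 0.4, 6.8], [-3.2, -18.2, 2.6, 6.8], [-3.1, -17.7, 4.7, 6.8]],(504.4,-208.8,132.3)),
([[30.5, 1, -1.7, 0], [30.5, 1, -1.7, 0], [22, 0, 0, 0], [16, 0, 0, 0], [6.5, 0, 0, 0]],(501.3,-204.7,24.6)),
([[0,0,0,0]],(500.6,-205.3,23.9)),
([[-100,0,0,0]],(503,-205.6,127.8)),
([[0.9, 36.1, 4.5, -5.8], [0.9, 35.5, 8.1, -5.8], [0.9, 34.5, 11.6, -5.8], [0.8, 33.1, 15.0, -5.8], [0.9, 31.4, 18.3, -5.8], [0.8, 29.4, 21.4, -5.8], [0.9, 27.1, 24.2, -5.8], [0.8, 24.5, 26.9, -5.8], [0.9, 21.7, 29.2, -5.8]],(649,85.5,114.3)),
([[0.5, -1.9, -33.8, -0.8], [0.5, -1.5, -33.8, -0.8], [0.5, -1.0, -33.8, -0.8], [0.5, -0.5, -33.8, -0.8], [0.6, -0.1, -33.8, -0.8],[45,0,0,0]],(511.9,-12.5,68.5))]
def run():
    M=R.from_quat([-0.69352178,0.13811274,0.69375861,0.13657014]).as_matrix(); p=np.array([238.047,577.869,231.312]); y=np.arctan2(M[1,2],M[0,2])
    out=[]
    for rows,m in L:
        for a,b,c,s in rows:
            p=p+[-b*np.sin(y)+c*np.cos(y),b*np.cos(y)+c*np.sin(y),-a]; y-=np.radians(s)
        out.append((p.round(1),round(y,4),(np.array(m)-p).round(1)))
    return out
if __name__=="__main__":
    for o in run(): print(*o)
    rep()
E
python3 integ.py
```

```text
[409.5 249.6 211.2] 1.9478 [ 0.3 -1.9 -0.2]
[495.2  85.5  79. ] 1.5464 [-1.  -0.7 -1.3]
[499.9 -98.1 110.2] 0.3595 [ 2.4 -0.4  4.1]
[ 502.8 -208.2  129.1] -0.3525 [ 1.6 -0.6  3.2]
[ 500.3 -205.2   23.6] -0.3525 [1.  0.5 1. ]
[ 500.3 -205.2   23.6] -0.3525 [ 0.3 -0.1  0.3]
[ 500.3 -205.2  123.6] -0.3525 [ 2.7 -0.4  4.2]
[650.   85.9 115.8] 0.5585 [-1.  -0.4 -1.5]
[512.  -11.8  68.2] 0.6283 [-0.1 -0.7  0.3]
clk 7.02 yaw 0.6280 | TCP rel axis: along -124.26 lat -0.48 z 69.24 | F along -0.4 lat -0.2 z -0.3 | grip 10.7 Mz -0.01 [512.8 -12.1  69.2]
```

View pics/c4.png

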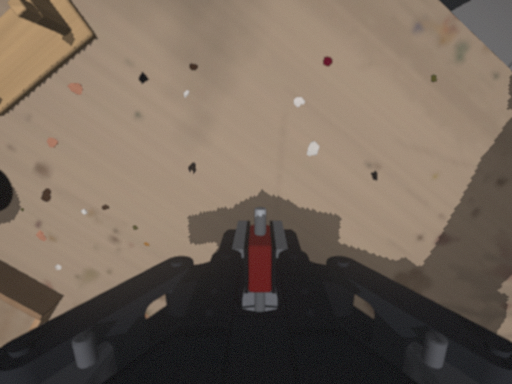

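```bash
sed -i 's/^AX=.*/AX=np.array([614.2,62.5])/' h.py
```

Call:
drive_tool --pt "6.6 0 0 0" --pt "0 0 3 0" --pt "0 0 3 0" --pt "0 0 2 0" --pt "0 0 2 0" --pt "0 0 1 0" --pt "0 0 1 0" --pt "0 0 1 0"

```text
clock: 7.68
position: [522.7, -4.0, 61.6]
ee_rot: [-0.219, 0.672, 0.219, 0.672]
contact_force: [-0.8, 0.1, -0.2]
gripper_width: 11.2
```

Call:
drive_tool --pt "0 0 0.7 0" --pt "0 0 0.7 0" --pt "0 0 0.7 0" --pt "0 0 0 0"

```text
clock: 8.02
position: [524.4, -2.9, 61.6]
ee_rot: [-0.219, 0.672, 0.219, 0.673]
contact_force: [-0.2, -0.6, -0.5]
gripper_width: 11.1
```

Call:
drive_tool --pt "0 0 0.7 0" --pt "0 0 0.7 0" --pt "0 0 0 0"

```text
clock: 8.27
position: [525.6, -2.0, 61.7]
ee_rot: [-0.219, 0.672, 0.219, 0.673]
contact_force: [0.2, 0.1, -0.9]
gripper_width: 10.5
```

Call:
drive_tool --pt "0 0 0.7 0" --pt "0 0 0.7 0" --pt "0 0 0 0"

```text
clock: 8.52
position: [526.7, -1.2, 61.6]
ee_rot: [-0.219, 0.672, 0.219, 0.673]
contact_force: [0.1, -0.2, -0.9]
gripper_width: 10.7
```

Call:
drive_tool --pt "0 0 0.7 0" --pt "0 0 0.7 0" --pt "0 0 0.7 0" --pt "0 0 0 0"

```text
clock: 8.85
position: [528.5, 0.1, 61.6]
ee_rot: [-0.219, 0.672, 0.219, 0.673]
contact_force: [-0.4, -0.2, -0.8]
gripper_width: 11.0
```

Call:
drive_tool --pt "0 0 0.7 0" --pt "0 0 0.7 0" --pt "0 0 0.7 0" --pt "0 0 0 0"

```text
clock: 9.18
position: [530.2, 1.3, 61.6]
ee_rot: [-0.219, 0.672, 0.219, 0.673]
contact_force: [0.1, -0.3, -1.0]
gripper_width: 10.7
```

Call:
drive_tool --pt "0 0 0.7 0" --pt "0 0 0.7 0" --pt "0 0 0 0"

```text
clock: 9.43
position: [531.3, 2.1, 61.6]
ee_rot: [-0.219, 0.672, 0.219, 0.673]
contact_force: [-0.3, -1.1, -0.4]
gripper_width: 10.8
```

Call:
drive_tool --pt "0 0 0.6 0" --pt "0 0 0.6 0" --pt "0 0 0 0"

```text
clock: 9.68
position: [532.2, 2.8, 61.6]
ee_rot: [-0.219, 0.672, 0.219, 0.673]
contact_force: [-0.9, -0.5, -0.6]
gripper_width: 11.0
```

Call:
drive_tool --pt "0 0 0.6 0" --pt "0 0 0.6 0" --pt "0 0 0 0"

```text
clock: 9.93
position: [532.3, 3.0, 61.5]
ee_rot: [-0.218, 0.673, 0.218, 0.672]
contact_force: [-2.0, -1.7, 0.6]
gripper_width: 10.9
```

Call:
drive_tool --pt "0 0 0.5 0" --pt "0 0 0.4 0" --pt "0 0 0 0"

```text
clock: 10.18
position: [532.3, 3.2, 61.4]
ee_rot: [-0.218, 0.674, 0.218, 0.671]
contact_force: [-3.7, -3.6, 2.0]
gripper_width: 11.0
```

```bash
python3 -c "
from h import *
rep()"
```

```text
clk 10.18 yaw 0.6278 | TCP rel axis: along -101.15 lat 0.09 z 61.37 | F along -5.2 lat -0.8 z 2.0 | grip 11.0 Mz -0.03 [532.3   3.2  61.4]
```

Call:
drive_tool --pt "0 0 -0.8 0" --pt "0 2.67 0.035 1.5" --pt "0 2.67 0.035 1.5" --pt "0 2.67 0.035 1.5" --pt "0 2.67 0.035 1.5" --pt "0 0 0 0"

```text
clock: 10.68
position: [526.7, 12.0, 61.3]
ee_rot: [-0.183, 0.684, 0.182, 0.683]
contact_force: [-1.5, -5.8, -0.8]
gripper_width: 11.0
```

```bash
python3 -c "
from h import *
rep()"
```

```text
clk 10.68 yaw 0.5224 | TCP rel axis: along -101.07 lat -0.09 z 61.33 | F along -4.3 lat -4.3 z -0.8 | grip 11.0 Mz -0.25 [526.7  12.   61.3]
```

Call:
drive_tool --pt "0 2.67 0.0 1.5" --pt "0 2.67 0.035 1.5" --pt "0 2.67 0.0 1.5" --pt "0 2.67 0.035 1.5" --pt "0 2.67 0.0 1.5" --pt "0 0 0 0"

```text
clock: 11.18
position: [520.8, 24.1, 61.3]
ee_rot: [-0.138, 0.694, 0.138, 0.693]
contact_force: [-1.5, -4.0, -0.5]
gripper_width: 11.2
```

```bash
python3 -c "
from h import *
rep()"
```

```text
clk 11.18 yaw 0.3923 | TCP rel axis: along -100.97 lat 0.18 z 61.34 | F along -2.9 lat -3.1 z -0.5 | grip 11.2 Mz -0.25 [520.8  24.1  61.3]
```

Call:
drive_tool --pt "0 2.13 0.02 1.2" --pt "0 2.13 0.02 1.2" --pt "0 2.13 0.02 1.2" --pt "0 2.13 0.02 1.2" --pt "0 0 0 0"

```text
clock: 11.6
position: [518.0, 32.1, 61.3]
ee_rot: [-0.109, 0.699, 0.109, 0.698]
contact_force: [-1.6, -4.7, -1.0]
gripper_width: 10.9
```

```bash
python3 -c "
from h import *
rep()"
```

```text
clk 11.60 yaw 0.3093 | TCP rel axis: along -100.91 lat 0.36 z 61.34 | F along -3.0 lat -4.0 z -1.0 | grip 10.9 Mz -0.23 [518.   32.1  61.3]
```

Call:
drive_tool --pt "0 2.13 0.02 1.2" --pt "0 2.13 0.02 1.2" --pt "0 2.13 0.02 1.2" --pt "0 0 0 0"

```text
clock: 11.93
position: [516.3, 38.3, 61.4]
ee_rot: [-0.087, 0.702, 0.087, 0.701]
contact_force: [-0.9, -4.6, -1.0]
gripper_width: 11.1
```

Call:
drive_tool --pt "0 2.13 0.02 1.2" --pt "0 2.13 0.02 1.2" --pt "0 2.13 0.02 1.2" --pt "0 0 0 0"

```text
clock: 12.27
position: [515.1, 44.7, 61.4]
ee_rot: [-0.065, 0.704, 0.065, 0.704]
contact_force: [-0.8, -4.5, -1.5]
gripper_width: 10.7
```

```bash
python3 -c "
from h import *
rep()"
```

```text
clk 12.27 yaw 0.1843 | TCP rel axis: along -100.72 lat 0.67 z 61.42 | F along -1.6 lat -4.3 z -1.5 | grip 10.7 Mz -0.28 [515.1  44.7  61.4]
```

Call:
drive_tool --pt "0 0 0.8 0" --pt "0 2.13 0.02 1.2" --pt "0 0 0 0"

```text
clock: 12.52
position: [514.8, 46.6, 61.3]
ee_rot: [-0.058, 0.706, 0.057, 0.704]
contact_force: [-3.7, -3.9, -0.5]
gripper_width: 10.9
```

```bash
python3 -c "
from h import *
rep()"
```

```text
clk 12.52 yaw 0.1627 | TCP rel axis: along -100.64 lat 0.45 z 61.35 | F along -4.3 lat -3.2 z -0.5 | grip 10.9 Mz -0.28 [514.8  46.6  61.3]
```

Still on the spindle wall, pressing at about 4 N. I'll keep sweeping.

Call:
drive_tool --pt "0 2.13 0.02 1.2" --pt "0 2.13 0.02 1.2" --pt "0 0 0 0"

```text
clock: 12.77
position: [514.3, 51.0, 61.3]
ee_rot: [-0.043, 0.706, 0.043, 0.705]
contact_force: [-3.3, -3.6, -0.5]
gripper_width: 11.2
```

Call:
drive_tool --pt "0 2.13 0.02 1.2" --pt "0 2.13 0.02 1.2" --pt "0 0 0 0"

```text
clock: 13.02
position: [515.2, 55.8, 61.7]
ee_rot: [-0.028, 0.706, 0.029, 0.707]
contact_force: [-1.4, -2.2, -0.2]
gripper_width: 11.2
```

```bash
python3 -c "
from h import *
rep()"
```

```text
clk 13.02 yaw 0.0803 | TCP rel axis: along -99.27 lat 1.26 z 61.68 | F along -1.5 lat -2.1 z -0.2 | grip 11.2 Mz -0.20 [515.2  55.8  61.7]
```

Call:
drive_tool --pt "0 0 0.8 0" --pt "0 0 0.8 0" --pt "0 0 0 0"

```text
clock: 13.27
position: [517.5, 56.0, 62.0]
ee_rot: [-0.028, 0.706, 0.029, 0.707]
contact_force: [-0.8, -1.2, -1.2]
gripper_width: 10.6
```

```bash
python3 -c "
from h import *
rep()"
```

```text
clk 13.27 yaw 0.0799 | TCP rel axis: along -96.91 lat 1.26 z 62.01 | F along -0.9 lat -1.1 z -1.2 | grip 10.6 Mz -0.13 [517.5  56.   62. ]
```

Call:
drive_tool --pt "0 0 1 0" --pt "0 0 1 0" --pt "0 0 1 0" --pt "0 0 0 0"

```text
clock: 13.6
position: [520.0, 56.1, 61.8]
ee_rot: [-0.028, 0.706, 0.028, 0.707]
contact_force: [0.5, -0.8, -0.1]
gripper_width: 11.5
```

```bash
python3 -c "
from h import *
rep()"
```

```text
clk 13.60 yaw 0.0792 | TCP rel axis: along -94.43 lat 1.12 z 61.79 | F along 0.5 lat -0.8 z -0.1 | grip 11.5 Mz -0.06 [520.   56.1  61.8]
```

Call:
drive_tool --pt "0 0 1.2 0" --pt "0 0 1.2 0" --pt "0 0 1.2 0" --pt "0 0 1.2 0" --pt "0 0 0 0"

```text
clock: 14.02
position: [524.5, 56.4, 61.7]
ee_rot: [-0.028, 0.706, 0.028, 0.707]
contact_force: [1.1, -0.9, -0.4]
gripper_width: 11.0
```

Call:
drive_tool --pt "0 0 1.2 0" --pt "0 0 1.2 0" --pt "0 0 1.2 0" --pt "0 0 0 0"

```text
clock: 14.35
position: [527.9, 56.6, 61.7]
ee_rot: [-0.028, 0.706, 0.028, 0.707]
contact_force: [-0.5, -0.0, -0.5]
gripper_width: 10.8
```

```bash
python3 -c "
from h import *
rep()"
```

```text
clk 14.35 yaw 0.0787 | TCP rel axis: along -86.47 lat 0.85 z 61.65 | F along -0.5 lat -0.0 z -0.5 | grip 10.8 Mz -0.02 [527.9  56.6  61.7]
```

Call:
drive_tool --pt "0 0 1.2 0" --pt "0 0 1.2 0" --pt "0 0 1.2 0" --pt "0 0 1.2 0" --pt "0 0 0 0"

```text
clock: 14.77
position: [532.0, 56.6, 61.3]
ee_rot: [-0.028, 0.707, 0.028, 0.706]
contact_force: [-0.8, -0.1, -1.7]
gripper_width: 11.3
```

Call:
drive_tool --pt "0 0 1.2 0" --pt "0 0 1.2 0" --pt "0 0 1.2 0" --pt "0 0 1.2 0" --pt "0 0 0 0"

```text
clock: 15.18
position: [535.5, 56.7, 60.9]
ee_rot: [-0.028, 0.708, 0.027, 0.705]
contact_force: [-5.8, -0.1, -1.3]
gripper_width: 11.2
```

```bash
python3 -c "
from h import *
rep()"
```

```text
clk 15.18 yaw 0.0778 | TCP rel axis: along -78.91 lat 0.32 z 60.88 | F along -5.8 lat 0.3 z -1.3 | grip 11.2 Mz -0.05 [535.5  56.7  60.9]
```

Run:
```python
from h import *
s=arm.read_state(); M=R.from_quat(s["ee_rot"]).as_matrix(); print("T tool",(M.T@s["wrist_torque"]).round(3),"F tool",(M.T@s["contact_force"]).round(2)); print(M.round(4).tolist())
im,C,s=shot("wrist","w5.png"); t,_,_=shot("top")
a=im[170:320,170:350]; b=t[175:245,140:225]
cv2.imwrite("pics/c5.png",np.hstack([cv2.resize(a,(468,390),interpolation=2),cv2.resize(b,(330,390),interpolation=2)]))
```

```text
T tool [ 0.049  1.39  -0.094] F tool [ 1.3   0.33 -5.76]
[[-0.0041, -0.0778, 0.997], [-0.0011, 0.997, 0.0777], [-1.0, -0.0007, -0.0042]]
```

View pics/c5.png

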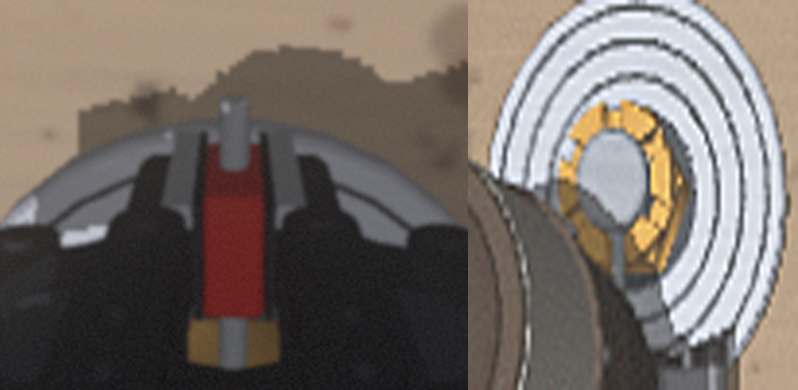

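Call:
drive_tool --pt "0 0 -1 0" --pt "0 0 -1 0" --pt "0 1.25 0.01 1" --pt "0 1.25 0.01 1" --pt "0 0 0 0"

```text
clock: 15.7
position: [535.4, 59.5, 61.9]
ee_rot: [-0.015, 0.707, 0.015, 0.707]
contact_force: [-1.0, -3.9, -2.6]
gripper_width: 10.7
```

```bash
cat >> h.py <<'E'
def tq():
    s=arm.read_state(); M=R.from_quat(s["ee_rot"]).as_matrix(); print("T tool",(M.T@s["wrist_torque"]).round(3),"F tool",(M.T@s["contact_force"]).round(2))
E
python3 -c "
from h import *
rep();tq()"
```

```text
clk 15.70 yaw 0.0428 | TCP rel axis: along -78.85 lat 0.41 z 61.85 | F along -1.2 lat -3.9 z -2.6 | grip 10.7 Mz -0.21 [535.4  59.5  61.9]
T tool [ 0.21   0.477 -1.023] F tool [ 2.64 -3.88 -1.21]
```

Call:
drive_tool --pt "0 0 1 0" --pt "0 0 1 0" --pt "0 0 0 0"

```text
clock: 15.95
position: [537.3, 59.5, 61.9]
ee_rot: [-0.015, 0.707, 0.015, 0.707]
contact_force: [-2.3, -3.6, -1.4]
gripper_width: 10.8
```

```bash
python3 -c "
from h import *
rep();tq()"
```

```text
clk 15.95 yaw 0.0436 | TCP rel axis: along -76.96 lat 0.40 z 61.86 | F along -2.4 lat -3.5 z -1.4 | grip 10.8 Mz -0.31 [537.3  59.5  61.9]
T tool [ 0.305  0.613 -0.998] F tool [ 1.37 -3.46 -2.45]
```

Call:
drive_tool --pt "0 -1 0 0" --pt "0 0 1 0" --pt "0 0 1 0" --pt "0 0 0 0"

```text
clock: 16.28
position: [539.0, 59.0, 61.6]
ee_rot: [-0.016, 0.707, 0.016, 0.707]
contact_force: [-3.7, -0.6, -1.1]
gripper_width: 10.7
```

```bash
python3 -c "
from h import *
rep();tq()"
```

```text
clk 16.28 yaw 0.0440 | TCP rel axis: along -75.26 lat -0.18 z 61.57 | F along -3.8 lat -0.5 z -1.1 | grip 10.7 Mz -0.09 [539.   59.   61.6]
T tool [ 0.09   1.051 -0.064] F tool [ 1.11 -0.48 -3.77]
```

Call:
drive_tool --pt "0 1.3 0 1" --pt "0 0 1 0" --pt "0 0 1 0" --pt "0 0 0 0"

```text
clock: 16.62
position: [541.4, 60.2, 61.7]
ee_rot: [-0.009, 0.707, 0.009, 0.707]
contact_force: [-2.1, -1.7, -0.7]
gripper_width: 10.8
```

```bash
python3 -c "
from h import *
rep();tq()"
```

```text
clk 16.62 yaw 0.0264 | TCP rel axis: along -72.79 lat -0.35 z 61.68 | F along -2.1 lat -1.6 z -0.7 | grip 10.8 Mz -0.10 [541.4  60.2  61.7]
T tool [ 0.101  0.711 -0.245] F tool [ 0.67 -1.6  -2.12]
```

Axial force fell while it advanced. I'll keep going, with a small extra turn.

Call:
drive_tool --pt "0 0.5 0 0.5" --pt "0 0 1.2 0" --pt "0 0 1.2 0" --pt "0 0 1.2 0" --pt "0 0 0 0"

```text
clock: 17.03
position: [544.6, 60.7, 61.5]
ee_rot: [-0.006, 0.707, 0.006, 0.707]
contact_force: [-2.4, -1.1, -0.9]
gripper_width: 10.9
```

```bash
python3 -c "
from h import *
rep();tq()"
```

```text
clk 17.03 yaw 0.0175 | TCP rel axis: along -69.58 lat -0.61 z 61.48 | F along -2.4 lat -1.0 z -0.9 | grip 10.9 Mz -0.11 [544.6  60.7  61.5]
T tool [ 0.109  0.86  -0.164] F tool [ 0.86 -1.05 -2.44]
```

Call:
drive_tool --pt "0 0 1.2 0" --pt "0 0 1.2 0" --pt "0 0 1.2 0" --pt "0 0 1.2 0" --pt "0 0 0 0"

```text
clock: 17.45
position: [548.1, 60.6, 61.0]
ee_rot: [-0.006, 0.708, 0.006, 0.706]
contact_force: [-5.3, 1.1, -1.2]
gripper_width: 10.9
```

```bash
python3 -c "
from h import *
rep();tq()"
```

```text
clk 17.45 yaw 0.0169 | TCP rel axis: along -66.08 lat -0.79 z 61.00 | F along -5.3 lat 1.2 z -1.2 | grip 10.9 Mz -0.12 [548.1  60.6  61. ]
T tool [0.118 1.549 0.191] F tool [ 1.26  1.15 -5.26]
```

Call:
drive_tool --pt "0 0 -0.5 0" --pt "0 1.0 0 0.8" --pt "0 1.0 0 0.7" --pt "0 0 0.5 0" --pt "0 0 0 0"

```text
clock: 17.87
position: [550.3, 62.6, 62.0]
ee_rot: [0.003, 0.706, -0.003, 0.708]
contact_force: [-2.2, -3.3, -1.1]
gripper_width: 11.0
```

```bash
python3 -c "
from h import *
rep();tq()"
```

```text
clk 17.87 yaw -0.0086 | TCP rel axis: along -63.89 lat -0.45 z 62.01 | F along -2.1 lat -3.4 z -1.1 | grip 11.0 Mz -0.21 [550.3  62.6  62. ]
T tool [ 0.21   0.328 -0.917] F tool [ 1.13 -3.37 -2.15]
```

Call:
drive_tool --pt "0 -0.9 0 0" --pt "0 0 1.2 0" --pt "0 0 1.2 0" --pt "0 0 1.2 0" --pt "0 0 0 0"

```text
clock: 18.28
position: [554.1, 62.2, 62.0]
ee_rot: [0.003, 0.706, -0.003, 0.708]
contact_force: [-0.0, -0.6, -0.5]
gripper_width: 10.5
```

```bash
python3 -c "
from h import *
rep();tq()"
```

```text
clk 18.28 yaw -0.0081 | TCP rel axis: along -60.13 lat -0.80 z 61.97 | F along -0.0 lat -0.6 z -0.5 | grip 10.5 Mz -0.08 [554.1  62.2  62. ]
T tool [ 0.077 -0.124 -0.189] F tool [ 0.49 -0.56 -0.03]
```

Call:
drive_tool --pt "0 0 1.2 0" --pt "0 0 1.2 0" --pt "0 0 1.2 0" --pt "0 0 1.2 0" --pt "0 0 0 0"

```text
clock: 18.7
position: [558.2, 62.0, 61.6]
ee_rot: [0.003, 0.707, -0.003, 0.707]
contact_force: [0.1, 0.9, -1.3]
gripper_width: 11.2
```

Call:
drive_tool --pt "0 0 1 0" --pt "0 0 1 0" --pt "0 0 1 0" --pt "0 0 0 0"

```text
clock: 19.03
position: [561.0, 61.9, 61.6]
ee_rot: [0.003, 0.707, -0.003, 0.707]
contact_force: [-0.6, -0.1, -0.7]
gripper_width: 11.5
```

```bash
python3 -c "
from h import *
rep();tq()"
```

```text
clk 19.03 yaw -0.0084 | TCP rel axis: along -53.15 lat -1.05 z 61.59 | F along -0.6 lat -0.1 z -0.7 | grip 11.5 Mz -0.01 [561.   61.9  61.6]
T tool [0.008 0.114 0.28 ] F tool [ 0.7  -0.11 -0.57]
```

Call:
drive_tool --pt "0 0 1 0" --pt "0 0 1 0" --pt "0 0 0 0"

```text
clock: 19.28
position: [563.0, 61.8, 61.6]
ee_rot: [0.003, 0.707, -0.003, 0.707]
contact_force: [-0.5, 0.7, -1.9]
gripper_width: 10.8
```

Call:
drive_tool --pt "0 0 0.8 0" --pt "0 0 0.8 0" --pt "0 0 0 0"

```text
clock: 19.53
position: [564.6, 61.8, 61.6]
ee_rot: [0.003, 0.707, -0.003, 0.707]
contact_force: [-1.3, 1.5, -0.6]
gripper_width: 11.0
```

Call:
drive_tool --pt "0 0 0.8 0" --pt "0 0 0.8 0" --pt "0 0 0 0"

```text
clock: 19.78
position: [566.2, 61.7, 61.6]
ee_rot: [0.003, 0.707, -0.003, 0.707]
contact_force: [-1.4, 1.3, -0.6]
gripper_width: 10.9
```

```bash
python3 -c "
from h import *
rep();tq()"
```

```text
clk 19.78 yaw -0.0085 | TCP rel axis: along -48.02 lat -1.18 z 61.61 | F along -1.4 lat 1.3 z -0.6 | grip 10.9 Mz 0.06 [566.2  61.7  61.6]
T tool [-0.064  0.278  0.461] F tool [ 0.64  1.33 -1.41]
```

Call:
drive_tool --pt "0 0 0.7 0" --pt "0 0 0.7 0" --pt "0 0 0 0"

```text
clock: 20.03
position: [566.8, 61.7, 61.6]
ee_rot: [0.003, 0.708, -0.003, 0.707]
contact_force: [-2.8, 3.5, 0.2]
gripper_width: 11.0
```

Call:
drive_tool --pt "0 0 0.7 0" --pt "0 0 0.7 0" --pt "0 0 0 0"

```text
clock: 20.28
position: [566.9, 61.6, 61.5]
ee_rot: [0.003, 0.709, -0.003, 0.706]
contact_force: [-7.1, 3.8, 3.2]
gripper_width: 11.3
```

```bash
python3 -c "
from h import *
rep();tq()"
```

```text
clk 20.28 yaw -0.0087 | TCP rel axis: along -47.30 lat -1.34 z 61.46 | F along -7.2 lat 3.8 z 3.2 | grip 11.3 Mz 0.16 [566.9  61.6  61.5]
T tool [-0.167  1.83   1.073] F tool [-3.14  3.77 -7.17]
```

Call:
drive_tool --pt "0 1.0 -1.2 0" --pt "0 0.3 0 0" --pt "1.0 0 0 0" --pt "0 0 0 0"

```text
clock: 20.62
position: [566.8, 62.2, 60.4]
ee_rot: [0.003, 0.708, -0.004, 0.706]
contact_force: [-5.2, -2.3, 2.1]
gripper_width: 10.7
```

```bash
python3 -c "
from h import *
rep();tq()"
```

```text
clk 20.62 yaw -0.0093 | TCP rel axis: along -47.35 lat -0.72 z 60.42 | F along -5.1 lat -2.3 z 2.1 | grip 10.7 Mz -0.06 [566.8  62.2  60.4]
T tool [ 0.062  1.139 -0.547] F tool [-2.09 -2.35 -5.14]
```

Call:
drive_tool --pt "0 -0.4 -0.8 0" --pt "0 0 0 0" --pt "0 0 0 0"

```text
clock: 20.87
position: [566.8, 62.2, 60.5]
ee_rot: [0.003, 0.707, -0.003, 0.707]
contact_force: [-2.1, -3.4, -0.8]
gripper_width: 10.8
```

Call:
drive_tool --pt "0 0 0 0" --pt "0 0 0 0" --pt "0 0 0 0" --pt "0 0 0 0" --pt "0 0 0 0" --grip 45

```text
clock: 21.28
position: [567.3, 63.0, 60.8]
ee_rot: [0.003, 0.707, -0.003, 0.708]
contact_force: [0.2, -0.0, -0.6]
gripper_width: 45.0
```

```bash
python3 -c "
from h import *
rep();tq()"
```

```text
clk 21.28 yaw -0.0082 | TCP rel axis: along -46.85 lat 0.07 z 60.83 | F along 0.2 lat -0.0 z -0.6 | grip 45.0 Mz -0.01 [567.3  63.   60.8]
T tool [ 0.007  0.011 -0.004] F tool [ 0.6  -0.02  0.23]
```

Call:
drive_tool --pt "-10 0 0 0" --pt "-25 0 0 0" --pt "-35 0 0 0" --pt "-10 0 0 0" --pt "0 0 30 0" --pt "0 0 30 0" --pt "0 0 20 0" --pt "0 0 0 0" --pt "0 0 0 0"

```text
clock: 22.03
position: [647.3, 61.8, 140.5]
ee_rot: [0.003, 0.707, -0.003, 0.707]
contact_force: [-0.2, 0.2, 0.0]
gripper_width: 45.0
```

Run:
```python
from h import *
rep(); im,C,s=shot("wrist","w6.png"); 
p=proj(C,[(*AX,84),(*(AX-[42,0]),90)]); print(p)
x,y=int(p[0][0])-80,max(int(p[0][1])-110,0); print(x,y)
cv2.imwrite("pics/c6.png",cv2.resize(im[y:y+150,x:x+160],None,fx=4,fy=4,interpolation=2))
```

```text
clk 22.03 yaw -0.0092 | TCP rel axis: along 33.07 lat -0.36 z 140.54 | F along -0.2 lat 0.2 z 0.0 | grip 45.0 Mz 0.03 [647.3  61.8 140.5]
[[259.14156936 163.03887225]
 [258.52859617 103.27896148]]
179 53
```

View pics/c6.png

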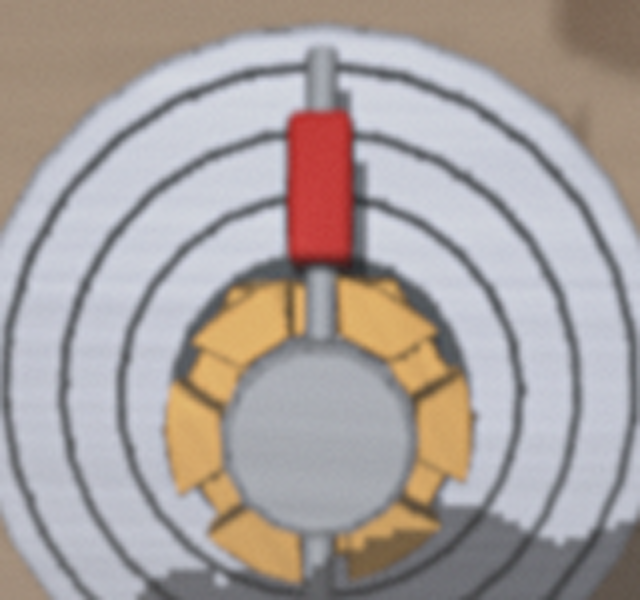

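Run:
```python
from h import *
s=arm.read_state(); C=cam("wrist",s); f=lambda a: np.array(a,float)/4+[179,53]
a=plane(C,f([(320,264),(320,113)]),88); b=plane(C,f([(320,48)]),77); d=plane(C,f([(318,436)]),92); print(a,b,"spindle",d)
o=plane(C,f([(168,380),(178,492),(215,535),(300,582),(470,480),(467,378),(436,330),(340,282),(288,283),(195,343)]),84)[:,:2]
from scipy.optimize import least_squares
q=least_squares(lambda v:np.hypot(*(o-v[:2]).T)-v[2],[614,61,29]).x; print("crown",q)
for z,p in((88,a[0]),(88,a[1]),(77,b[0])): print(q[0]-p[0])
```

```text
[[581.67780434  62.67743     88.        ]
 [557.03205012  62.91332192  88.        ]] [[545.01974024  63.00517304  77.        ]] spindle [[611.22985323  62.04753479  92.        ]]
crown [612.59985244  62.5382776   28.55427375]
30.922048094799834
55.567802313126776
67.58011219526793
```

```bash
python3 -c "
from h import *
print(arm.job_done()); rep()"
```

```text
the job is handed in; nothing more can be done
None
the job is handed in; nothing more can be done
```

I tightened the nut clockwise by one slot and locked it with the red-handled pin, then handed the job in at about 22 s of the 67 s allowed. No verdict was reported.

- **Turning the nut:** I took the pin from its cradle, put its tip in the slot and touched the spindle. I then swept the nut round at 3 to 5 N along the pin until the tip dropped into the cross hole. The pin had turned from 0.63 to about 0.08 rad in world terms. That puts the nut joint at roughly 1.0 to 1.05 rad if the turntable is square to the base. I inferred this angle and could not read the joint directly.
- **Inserting the pin:** It bound twice on the way in, at 5 to 6 N. I eased it back and turned it slightly each time, to a final direction of about -0.01 rad. The highest end-of-call wrist-force reading was about 9 N, with the shoulder pressed home; I have no readings from in between.
- **Last checks:** In the last picture the pin runs right through the spindle and into the opposite slot, and the gripper was open and clear.
- **Checks that disagreed:** The front edge of the grip's top measured 30.9 mm from the axis, against 29 expected. The stub end measured 67.6 mm, against 69. I took the difference as the pin drooping slightly in its taller hole, plus camera error. I estimate the pin's middle point is within about 3 mm of the hole centre, against the 4 mm limit.
- **Muller and jars:** I planned the path clear of them but did not check their positions again at the end.

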